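Pack the extraction cleaning set into its case

ROBOT

A 7-joint arm with a two-finger parallel gripper is mounted at the origin on the work surface. World frame = base frame: x ahead of the robot, y to its left, z up, the work surface at z = 0. Lengths are in m, angles in rad, forces in N, time in s.
With the tool pointing down it reaches from about 0.4 to 0.85 m from the base axis. Payload 10.4 kg.
Tool frame: the origin (TCP) lies at the very end of the fingers, on their centre line; the grasp point (between the pads) lies 19 mm behind it; z points along the fingers, y is the line along which they close (so a half turn about z gives the same grasp; the last joint's range is limited). The gripper opens to 87 mm and grips with 3 to 60 N. Pads are 19 mm wide; open, the fingers measure 117 mm over their backs; the gripper's body (75 mm by 190 mm) begins 51 mm behind the grasp point.
Start: joints at [1.109, 0.332, -0.065, 1.46, 0.022, 1.35, -0.088], TCP at [0.266, -0.566, 0.223] pointing down, gripper open.
Joint ranges: [-2.6, 2.6], [-0.5, 2.12], [-1.47, 1.34], [0.16, 2.42], [-1.27, 4.41], [0.06, 2.06], [-2.6, 2.6]. Speed limits (rad/s): [2.22, 2.22, 2.79, 2.79, 3.14, 3.14, 3.14].

INTERFACE

Orientations are given as a unit quaternion [x, y, z, w].
In Python, from bench import * gives the robot as it stands.
- The arm moves only by the tool step_arm, never from a script. Its arguments are lists of equal length, an entry for each row: "delta_pos": the shift along the world's x, y, z in units of 25 mm (1.0 is 25 mm), a list of three; "turn": the turn about the world's z in units of 0.12 rad (1.0 is 0.12 rad). In form: {"delta_pos": [[tx, ty, tz], ...], "turn": [turn, ...]}. A call has 1 to 12 rows; each row shifts and turns the commanded pose from where the row before left it; what a row does not reach is not made up. A row lasts 1/10 s, in which the tool goes at most 50 mm and 8.59 degrees, less where a joint would pass 70% of its speed; a pose out of reach is approached as far as the arm can. A call with a number of a shift or a turn outside -1 to 1 is refused whole. A call with a gripper value outside its range is refused whole. "grip" is the closure, from 0 (fully open) to 1 (shut), set as the call begins (left out, the last holds). The fingers move at their own pace and stop on an object; "newtons" is the grip in N (left out, the last holds). Time passes only in rows, so rows that do not move let the fingers close. It gives the time, the measured TCP pose, the force, the opening and the grip force at its end, in the units of the state.
- read_state(): the state, without advancing time (a new reading comes with each control period).
- camera(name): name is "scene" or "top"; returns a dict with "image" (420x560x3 uint8, red, green, blue), "z_map" (420x560 float32, m along the optical axis (not along the pixel's ray), 0 where there is no reading), "mtx" (3x3 intrinsics, pixels), "view" (4x4, takes a point from world to camera coordinates). Camera axes: x right, y up, looking along -z (the intrinsics and any distortion apply to the point x, -y, -z); pixel columns grow to the right and rows downward; lengths in m; the calibration is good to about 2 mm. A picture is of the moment at which its call begins.
- close_job(): hands the job in; it is judged then, once.
The state is a dict: "time": time; "joint_positions": joint angles; "joint_vel": joint speeds; "joint_torque": joint torques, N m; "ee_pos": TCP position; "eef_rot": TCP orientation; "ft_force": force on the tool from outside, world axes, zero at the start; "torque": the same for the moment, N m; "width": finger opening in m; "grip_force": force on a finger pad.
Only numpy, scipy, OpenCV 4.12 (cv2) and the standard library are available. Lean on these libraries where they do the work, as an engineer would, in place of code of your own. Each camera call takes 0.05 s, during which the arm holds its last target. There are 200 camera calls.

TASK

Pack away the dust-extraction cleaning set. Shorten the telescopic wand by pressing its red button and sliding it together against the bench hook's stop, past the middle hole, until the button pops out in the last hole and not beyond it. Lay the wand in the case's long front bay and every nozzle that is on the bench flat in the bays behind it, and once nothing stands above the rim shut the lid fully; leave the glue bottle, try square and block plane where they are.

Things in the scene. Friction and masses are not known exactly. Their poses are not given: they have to be found in the camera images.
- wand_mid (a point): telescopic suction wand, 420 g, lying on the bench hook: steel outer tube 35 diameter, bare from x -80 to +45 (grip it there), square black hose cuff 44 x 44 from x -130 to -80, square black lock collar 44 x 44 from x +45 to +95. This point is on its axis, 22 above what it lies on, near the balance point; x runs along the axis to the inner tube's free end, y to the button's side, z up
- button_face (a point): centre of the outer face of the red lock button, 14 diameter, standing out 7 from the collar's +y side (at x +70 from wand_mid, on the axis's height). It is pushed towards the collar's opposite flat side: squeezed between them, the collar measures 51 over the button, 45.5 with it fully in
- button (a joint): how far the button is pushed in, m: 0 = out, in a hole and locked; 0.0055 = fully in. Spring 3 N at rest, 8 N fully in. It works a tooth in the collar; the inner tube has holes 30 mm apart. Above 0.004 the tooth is clear and the tubes slide. Released between holes it stays about 0.0035 in and pops out to 0 when slid onto a hole
- tube (a joint): how far the aluminium inner tube (28 diameter) stands out beyond the last hole, m: holes at 0.060 (start), 0.030 and 0 (the last, stowed). Past it, to -0.012, it is unlocked: if pushed there with the button held in, draw it out again by its end ring. Friction about 0.5 N. The wand is 265 mm long plus this value
- tube_end (a point): centre of the free end of the inner tube (135 mm + joint tube along x from wand_mid), black end ring 31 diameter
- hook_stop (a point): bench hook: fixed plywood board 380 x 130, 18 thick, with a stop cleat 42 high, 24 thick across its one end. This point is at the middle of the cleat's face, on the board's top; x points along the board into the cleat, z up. The wand lies along the board with its inner tube's end 4 to 13 short of the cleat, so it can be pushed shorter against it
- wand_bay (a point): case: fixed dark wooden box, outside 246 (x) x 310 (y) x 75 high, walls and floor 9 thick, rim 66 above the inner floor, open top. This point is the centre of the floor of its long front bay, 85 (x) x 292 (y); x points to the hinge side, y along the bay, z up. The divider behind the bay is 6 thick and 36 high
- bay0 (a point): centre of the floor of the nozzle bay at the -y end of the case, behind the long bay: 137 (x) x 93 (y); axes as wand_bay; dividers 6 thick and 36 high between the bays
- bay1 (a point): centre of the floor of the nozzle bay in the middle of the case, behind the long bay: 137 (x) x 93 (y); axes as wand_bay; dividers 6 thick and 36 high between the bays
- bay2 (a point): centre of the floor of the nozzle bay at the +y end of the case, behind the long bay: 137 (x) x 93 (y); axes as wand_bay; dividers 6 thick and 36 high between the bays
- lid (a joint): angle of the case's lid about its far (+x) rim, rad: 0 = shut, 1.57 = upright; stiff hinge (0.7 N m), it stays where it is left, up to 1.9
- lid_hinge (a point): middle of the lid's hinge line, on the case's rim; the hinge runs along its y; in this point's frame, which turns with the lid, the lid's board reaches from here to x -256, is 310 wide and 10 thick (z 0 underside to +10 inlaid outer face)
- lid_edge (a point): middle of the lid's free edge (256 mm from the hinge, half-way through its thickness); shut, it overhangs the case's front by 10
- crevice_mid (a point): crevice nozzle: square black cuff 34 wide and 34 high from x -55 to +13, then a flat snout 30 wide and 22 high to x +56; 60 g. Lies on the bench at the start (may be absent). This point is at its middle, 17 above its underside; x along its length, z up. Grip it across y here, on the cuff
- brush_mid (a point): dusting brush nozzle: square black cuff 34 wide and 34 high from x -47 to +12, grey ferrule 44 wide to +23, pale stiff bristle head 48 wide and 30 high to +49; 70 g. Lies on the bench at the start (may be absent). This point is at its middle, 17 above its underside; x along its length, z up. Grip it across y here, on the cuff
- flat_mid (a point): flat upholstery nozzle: square black cuff 34 wide and 34 high from x -43 to +13, then a cross head 76 wide and 30 high, red strip on top, to +43; 80 g. Lies on the bench at the start (may be absent). This point is at its middle, 17 above its underside; x along its length, z up. Grip it across y here, on the cuff
- glue: bystander: yellow glue bottle, 56 diameter, 150 high, standing; origin at the centre of its underside
- square: bystander: try square lying flat, wooden stock 110 long, steel blade 150 long; origin under the stock's middle
- plane: bystander: block plane, 160 x 50 x 45; origin at the centre of its sole

How it is judged:
On the way, in this order (a step that is already met when the one before it is completed fails the run):
1. the button is pressed in clear of its hole and the wand is being slid shorter (value of joint button above 0.003 m and value of joint tube below 0.056 m), for 0.05 s.
2. the wand is shortened to its last hole with the button popped out in the last hole (value of joint tube between -0.004 and 0.004 m and value of joint button below 0.0015 m), for 0.2 s.
3. the wand lies in the front bay and every present nozzle lies in the bays behind, all below the rim, while the lid is still open (all of step 2 and x of wand_mid in the frame of wand_bay between -0.042 and 0.042 m and y of wand_mid in the frame of wand_bay between -0.05 and 0.05 m and z of wand_mid in the frame of wand_bay between 0.01 and 0.034 m and x of crevice_mid in the frame of bay1 between -0.068 and 0.068 m and y of crevice_mid in the frame of bay1 between -0.146 and 0.146 m and z of crevice_mid in the frame of bay1 between 0.008 and 0.036 m and x of brush_mid in the frame of bay1 between -0.068 and 0.068 m and y of brush_mid in the frame of bay1 between -0.146 and 0.146 m and z of brush_mid in the frame of bay1 between 0.008 and 0.036 m and x of flat_mid in the frame of bay1 between -0.068 and 0.068 m and y of flat_mid in the frame of bay1 between -0.146 and 0.146 m and z of flat_mid in the frame of bay1 between 0.008 and 0.036 m and value of joint lid above 0.9 rad), for 0.2 s.
At the end, for the whole second after the job is handed in: the wand at its last hole (tube within 4 mm, button out to within 1.5 mm) lying in the front bay, its axis 10 to 34 mm above the floor; every present nozzle lying in the bays behind, its middle 8 to 36 mm above the floor; the lid shut (under 0.04 rad) (all of step 2 and x of wand_mid in the frame of wand_bay between -0.042 and 0.042 m and y of wand_mid in the frame of wand_bay between -0.05 and 0.05 m and z of wand_mid in the frame of wand_bay between 0.01 and 0.034 m and x of crevice_mid in the frame of bay1 between -0.068 and 0.068 m and y of crevice_mid in the frame of bay1 between -0.146 and 0.146 m and z of crevice_mid in the frame of bay1 between 0.008 and 0.036 m and x of brush_mid in the frame of bay1 between -0.068 and 0.068 m and y of brush_mid in the frame of bay1 between -0.146 and 0.146 m and z of brush_mid in the frame of bay1 between 0.008 and 0.036 m and x of flat_mid in the frame of bay1 between -0.068 and 0.068 m and y of flat_mid in the frame of bay1 between -0.146 and 0.146 m and z of flat_mid in the frame of bay1 between 0.008 and 0.036 m and value of joint lid below 0.04 rad); the robot touches nothing.
It fails at once if the glue bottle is shoved more than 30 mm or knocked over (distance of glue from where it was at the start of the episode above 0.03 m or angle between glue's own z axis and vertical above 0.5 rad).
It fails at once if the try square is shoved more than 30 mm or knocked over (distance of square from where it was at the start of the episode above 0.03 m or angle between square's own z axis and vertical above 0.5 rad).
It fails at once if the block plane is shoved more than 30 mm or knocked over (distance of plane from where it was at the start of the episode above 0.03 m or angle between plane's own z axis and vertical above 0.5 rad).
Of crevice, brush, flat only 2 to 3 are there at a start; the rules pass over those that are not, and their reading is None.
At some moment in a run one of crevice, brush, flat may be knocked a few centimetres aside while the robot is not near it.
Once in a run the grip may slacken for a moment while it holds something.
It also fails if it takes over 210 s, if anything falls off the work surface, if the arm or the gripper's body presses on something with over 40 N, if the wrist force passes 120 N, or if a joint passes its speed limit or range.

## Working session

There is one attempt and no reset: what is moved stays moved. The work goes in short steps, Python scripts to look and compute and a tool call to move; the robot and the scene stay as the last step left them, time stands still between calls to the robot, and variables do not carry over. Pictures are saved under pics/ and viewed, at most 14 in all, crops included, and the job is handed in when it is done.

Besides the shell and the picture viewer there is one more tool, called after "Request:" as name(argument=value, ...), one argument or row to a line, values as JSON. step_arm: Moves the arm, as the interface text tells. Shifts and turns lie within -1 to 1; 1 stands for 25 mm of shift or 0.12 rad of turn. Its arguments: {"type":"object","properties":{"delta_pos":{"type":"array"},"turn":{"type":"array"},"grip":{"type":"number"},"newtons":{"type":"number"}},"required":["delta_pos","turn"]}

```bash
ls; mkdir -p pics; cat > h.py <<'E'
from bench import *
import numpy as np, cv2
def shot(n,f=None):
    c=camera(n)
    if f: cv2.imwrite('pics/'+f,c['image'][:,:,::-1])
    return c
def cloud(c):
    z=c['z_map']; K=c['mtx']; v,u=np.mgrid[:z.shape[0],:z.shape[1]]
    p=np.stack([(u-K[0,2])/K[0,0]*z,-(v-K[1,2])/K[1,1]*z,-z,np.ones_like(z)],-1)
    w=p@np.linalg.inv(c['view']).T
    w[z==0]=np.nan
    return w[...,:3]
E
python3 - <<'E'
from h import *
for n in('scene','top'):
    c=shot(n,n+'0.png'); print(n,c['mtx'].tolist(),np.linalg.inv(c['view']).round(3).tolist())
    np.savez(n+'0.npz',**c)
s=read_state(); print(s)
E
```

```text
pics
scene [[424.8570590989379, 0.0, 280.18464770192264], [0.0, 424.8570590989379, 210.636495913707], [0.0, 0.0, 1.0]] [[0.91, -0.285, 0.301, 1.001], [0.415, 0.622, -0.664, -0.918], [0.002, 0.729, 0.684, 1.031], [0.0, 0.0, 0.0, 1.0]]
top [[483.16543228286423, 0.0, 285.8846502647893], [0.0, 483.16543228286423, 210.08301597883602], [0.0, 0.0, 1.0]] [[-0.011, 0.984, -0.18, 0.302], [-1.0, -0.011, 0.003, -0.028], [0.001, 0.18, 0.984, 1.634], [0.0, 0.0, 0.0, 1.0]]
{'time': 0.1, 'joint_positions': array([ 1.10939738,  0.33281471, -0.06469486,  1.46084044,  0.02161062,
        1.34989018, -0.0884967 ]), 'joint_vel': array([-9.16086339e-05, -2.79398322e-03,  1.02970580e-03, -2.25475150e-03,
        4.59695963e-04, -1.07730506e-04,  1.54393096e-03]), 'joint_torque': array([ 2.09175851e-03, -6.24543142e+01,  2.51125050e-02, -3.90715599e+01,
       -6.13574451e-02,  3.66224174e-02,  1.17998820e-04]), 'ee_pos': array([ 0.26538131, -0.56548883,  0.22183778]), 'eef_rot': array([ 9.76025997e-01,  2.17653071e-01, -1.69615924e-04, -6.05146825e-04]), 'ft_force': array([-0.03515982,  1.05959524,  1.3429912 ]), 'torque': array([ 0.0037539 ,  0.01117527, -0.00867883]), 'grip_force': 0.0, 'width': 0.08684284441660686}
```

View pics/top0.png

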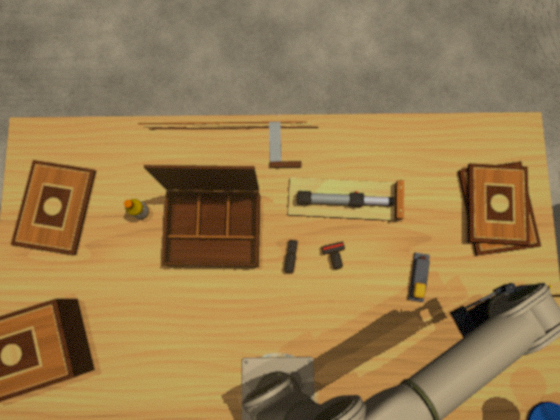

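View pics/scene0.png

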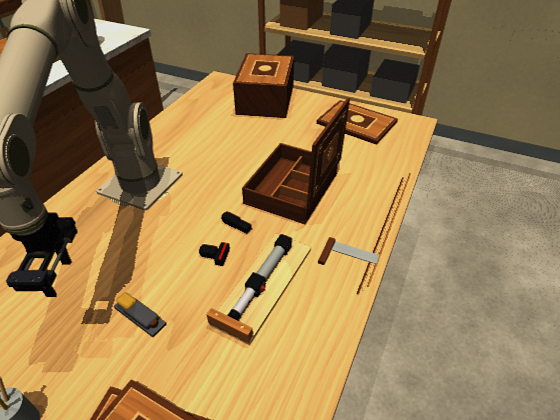

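The top view shows the case around (212,230) with its lid upright, and the wand from (303,198) to (392,202) with its free end toward the cleat at (400,200). The crevice is at (290,256), the flat nozzle at (334,254) and the plane at (420,275). There is no brush. In the scene view the red button is at (262,285), on the +x side.

```bash
cat > m.py <<'E'
from h import *
import sys
def rect(m,w):
    p=w[m][:,:2]; p=p[~np.isnan(p).any(1)]
    r=cv2.minAreaRect((p*1000).astype(np.float32)); b=cv2.boxPoints(r)
    return p.mean(0).round(4),np.round(r[0],1),np.round(r[1],1),round(r[2],1)
E
python3 - <<'E'
from m import *
c=dict(np.load('top0.npz')); w=cloud(c); im=c['image'].astype(int); Z=w[...,2]
h=cv2.cvtColor(c['image'],cv2.COLOR_RGB2HSV).astype(int)
def box(u0,u1,v0,v1):
    m=np.zeros(Z.shape,bool); m[v0:v1,u0:u1]=1; return m
print('crev',rect(box(278,302,236,276)&(Z>.025)&(Z<.06),w),np.nanmax(Z[236:276,278:302]))
print('crev all',rect(box(278,302,236,276)&(Z>.012)&(Z<.06),w))
print('flat',rect(box(316,350,236,272)&(Z>.025),w),rect(box(316,350,236,272)&(Z>.012),w))
red=(h[...,1]>150)&((h[...,0]<6)|(h[...,0]>174))&(h[...,2]>90)
print('strip',rect(box(316,350,236,272)&red,w))
wd=box(290,396,184,215)&(Z>.03)
print('wand',rect(wd,w),'max',np.nanmax(Z[wd]))
for u in range(296,396,6):
    col=wd[:,u]; 
    if col.any(): print(u,w[col,u].mean(0).round(4),'x',w[col,u][[0,-1],0].round(4),Z[col,u].max().round(4),im[col,u].mean().round())
print('board',rect(box(284,400,175,223)&(Z>.012)&(Z<.025),w))
cl=box(390,408,176,224)&(Z>.05); print('cleat',rect(cl,w),Z[cl].mean())
rim=box(155,265,175,275)&(Z>.07)&(Z<.08); print('rim',rect(rim,w))
lid=box(140,265,160,195)&(Z>.12); print('lid',rect(lid,w),w[lid].max(0),w[lid].min(0))
flo=box(155,265,175,275)&(Z>.002)&(Z<.015); print('floor',rect(flo,w))
print('glue',rect(box(118,155,192,225)&(Z>.03),w)); print('sq',rect(box(268,302,120,170)&(Z>.01),w))
E
```

```text
crev (array([ 0.4349, -0.0456]), array([438.1, -45.7]), array([ 32.7, 107.8]), 81.1) 0.04324629491795173
crev all (array([ 0.438 , -0.0458]), array([441.2, -39.9]), array([ 46.7, 111.8]), 79.6)
flat (array([ 0.4465, -0.1913]), array([ 438.9, -193.7]), array([86.4, 75.7]), 13.3) (array([ 0.4464, -0.191 ]), array([ 438.8, -193.7]), array([86.7, 75.8]), 13.3)
strip (array([ 0.4713, -0.1866]), array([ 471.4, -187.4]), array([ 9.8, 60.6]), 12.0)
wand (array([ 0.6258, -0.2252]), array([ 639.3, -235.5]), array([335.2, 105.6]), 86.0) max 0.07455218724629309
296 [ 0.6293 -0.0674  0.0492] x [0.6449 0.6191] 0.0582 67.0
302 [ 0.6319 -0.0872  0.0604] x [0.6545 0.6135] 0.0708 50.0
308 [ 0.6319 -0.1072  0.0594] x [0.6543 0.6112] 0.0649 53.0
314 [ 0.6294 -0.1275  0.0536] x [0.6432 0.616 ] 0.0611 120.0
320 [ 0.6288 -0.1473  0.0556] x [0.6455 0.6154] 0.0597 121.0
326 [ 0.6293 -0.1676  0.0524] x [0.646 0.615] 0.0618 123.0
332 [ 0.6275 -0.1877  0.0514] x [0.6453 0.6136] 0.0591 120.0
338 [ 0.6272 -0.2077  0.0519] x [0.6445 0.6117] 0.0577 121.0
344 [ 0.6249 -0.2275  0.0539] x [0.6406 0.611 ] 0.0581 122.0

[... 459 characters left out ...]
332 0.6056] 0.0613 39.0
board (array([ 0.6354, -0.2227]), array([ 637.1, -230. ]), array([377.4, 140.9]), 87.4)
cleat (array([ 0.6224, -0.4098]), array([ 624.4, -403. ]), array([ 44.5, 130.8]), 86.8) 0.05875852468850406
rim (array([0.5339, 0.2185]), array([532.7, 214.1]), array([310.5, 248.1]), 88.6)
lid (array([0.6599, 0.2093]), array([662.9, 210.8]), array([310.1,  16.7]), 88.7) [0.67362984 0.36570175 0.34047137] [0.65142679 0.05574541 0.12010929]
floor (array([0.5288, 0.2185]), array([554.9, 230.5]), array([377.7, 341.9]), 89.9)
glue (array([0.5942, 0.454 ]), array([597.2, 458.5]), array([46. , 55.3]), 59.8)
sq (array([ 0.7698, -0.0304]), array([830.8, -29.8]), array([166.1, 111.7]), 2.0)
```

Request:
step_arm(
  delta_pos=[
    [1,0.8,-0.2],
    [1,0.8,-0.2],
    [1,0.8,-0.2],
    [1,0.8,-0.2],
    [1,0.8,-0.2],
    [1,0.8,-0.2],
    [1,0.8,-0.2],
    [1,0.8,-0.2],
    [1,0.8,-0.2],
    [1,0.8,-0.2],
    [1,0.8,-0.2],
    [1,0.8,-0.2],
  ],
  turn=[0.75,0.75,0.75,0.75,0.75,0.75,0.75,0.75,0.75,0.75,0.75,0.75],
  grip=0,
  newtons=20,
)

```text
time: 1.3
ee_pos: [0.5662, -0.3249, 0.1619]
eef_rot: [0.724, 0.69, -0.0, -0.0]
ft_force: [0.7, -0.3, -0.4]
width: 0.087
grip_force: 0.0
```

Request:
step_arm(
  delta_pos=[
    [0.9,0.8,-0.4],
    [0.9,0.8,-0.4],
    [0.74,0.74,-0.4],
    [0,0,0],
  ],
  turn=[0,0,0,0],
)

```text
time: 1.7
ee_pos: [0.6306, -0.2621, 0.1302]
eef_rot: [0.723, 0.691, 0.001, -0.002]
ft_force: [-0.1, 0.2, -0.9]
width: 0.0868
grip_force: 0.0
```

```bash
python3 - <<'E'
from m import *
c=shot('scene'); d=dict(np.load('scene0.npz')); w=cloud(d)
h=cv2.cvtColor(d['image'],cv2.COLOR_RGB2HSV).astype(int)
red=(h[...,1]>150)&((h[...,0]<6)|(h[...,0]>174))&(h[...,2]>90)
red[:270]=0;red[300:]=0;red[:,:250]=0;red[:,275:]=0
print(np.argwhere(red).mean(0),w[red].round(4))
cv2.imwrite('pics/s1.png',cv2.resize(c['image'][180:350,170:350,::-1],None,fx=3,fy=3))
# wand profile along board, scene points z>.03
W=w[200:345,200:320].reshape(-1,3); im=d['image'][200:345,200:320].reshape(-1,3).mean(1)
k=(W[:,2]>.03)&(W[:,2]<.075)&(W[:,0]>.58)&(W[:,1]<-.05)
for y in np.arange(-.41,-.06,.01):
    q=k&(abs(W[:,1]-y)<.005)
    if q.any(): print(round(y,3),W[q].min(0).round(4)[0],W[q].max(0).round(4)[[0,2]],im[q].mean().round())
E
```

```text
[287.23076923 262.38461538] [[ 0.6498 -0.2742  0.0522]
 [ 0.6501 -0.2688  0.0457]
 [ 0.6543 -0.2706  0.0502]
 [ 0.656  -0.2679  0.0479]
 [ 0.6512 -0.2771  0.0517]
 [ 0.6518 -0.2724  0.0463]
 [ 0.6547 -0.2717  0.0471]
 [ 0.6567 -0.2694  0.0454]
 [ 0.6483 -0.2721  0.0394]
 [ 0.6535 -0.2758  0.0468]
 [ 0.6557 -0.2739  0.0457]
 [ 0.6533 -0.2755  0.0416]
 [ 0.657  -0.2764  0.0448]]
-0.41 0.58 [0.6918 0.0658] 114.0
-0.4 0.5819 [0.6563 0.0629] 110.0
-0.39 0.6077 [0.6374 0.0577] 12.0
-0.38 0.6075 [0.6385 0.0618] 28.0
-0.37 0.6121 [0.6365 0.0555] 171.0
-0.36 0.6112 [0.6373 0.0575] 178.0
-0.35 0.6122 [0.6372 0.0571] 169.0
-0.34 0.6125 [0.6384 0.0574] 175.0
-0.33 0.6119 [0.64   0.0567] 169.0
-0.32 0.6124 [0.6389 0.0588] 176.0
-0.31 0.6161 [0.6399 0.0563] 176.0
-0.3 0.6122 [0.641  0.0563] 154.0
-0.29 0.6059 [0.65   0.0658] 24.0
-0.28 0.6072 [0.657 0.066] 24.0
-0.27 0.6072 [0.6567 0.0666] 29.0
-0.26 0.609 [0.6554 0.0664] 22.0
-0.25 0.609 [0.6517 0.0678] 32.0
-0.24 0.6096 [0.6471 0.0615] 122.0
-0.23 0.6162 [0.6481 0.0616] 133.0
-0.22 0.6187 [0.6479 0.062 ] 139.0
-0.21 0.6151 [0.6485 0.0603] 140.0
-0.2 0.6174 [0.649  0.0621] 134.0
-0.19 0.6187 [0.6507 0.0603] 128.0
-0.18 0.6171 [0.6509 0.0593] 141.0
-0.17 0.6195 [0.6498 0.0619] 135.0
-0.16 0.6212 [0.652  0.0592] 133.0
-0.15 0.6199 [0.6519 0.0592] 138.0
-0.14 0.6246 [0.6529 0.06  ] 131.0
-0.13 0.6179 [0.653  0.0612] 137.0
-0.12 0.6198 [0.6577 0.0649] 65.0
-0.11 0.617 [0.659  0.0659] 20.0
-0.1 0.6144 [0.6592 0.0677] 21.0
-0.09 0.6159 [0.6606 0.0682] 22.0
-0.08 0.6183 [0.6599 0.0656] 30.0
-0.07 0.6139 [0.6511 0.0632] 75.0
```

View pics/s1.png

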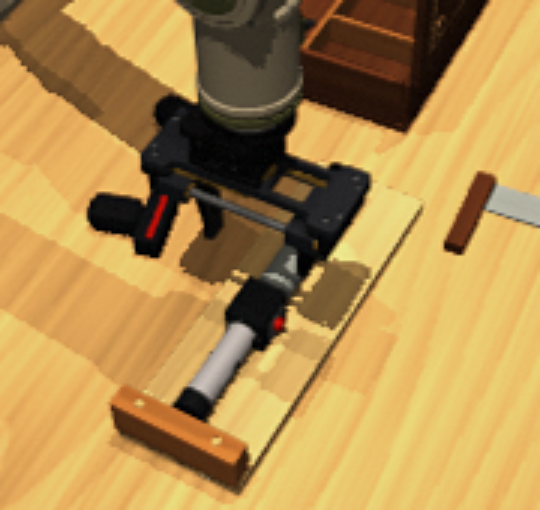

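The picture shows the gripper above the collar with the red button on its +x side at crop pixel (278,324). The tube end is just short of the cleat at (185,405).

Request:
step_arm(
  delta_pos=[
    [0.06,-0.3,-0.9],
    [0,0,-0.9],
    [0,0,-0.9],
    [0,0,-0.9],
    [0,0,-0.65],
    [0,0,0],
  ],
  turn=[0,0,0,0,0,0],
)

```text
time: 2.35
ee_pos: [0.6285, -0.2752, 0.0239]
eef_rot: [0.726, 0.688, -0.001, -0.002]
ft_force: [-0.7, 0.2, 0.4]
width: 0.0869
grip_force: 0.0
```

Request:
step_arm(
  delta_pos=[
    [0,0,0],
    [0,0,0],
    [0,0,0],
    [0,0,0],
    [0,0,0],
    [0,0,0],
    [0,0,0],
    [0,0,0],
  ],
  turn=[0,0,0,0,0,0,0,0],
  grip=1,
  newtons=25,
)

```text
time: 3.15
ee_pos: [0.6297, -0.275, 0.0266]
eef_rot: [0.725, 0.688, -0.001, -0.001]
ft_force: [-4.9, 0.8, 6.5]
width: 0.0441
grip_force: 25.0
```

Request:
step_arm(
  delta_pos=[
    [-0.01,-0.2,0],
    [-0.01,-0.2,0],
    [-0.01,-0.2,0],
    [-0.01,-0.2,0],
    [-0.01,-0.2,0],
    [-0.01,-0.2,0],
    [-0.01,-0.2,0],
    [-0.01,-0.2,0],
    [0,0,0],
  ],
  turn=[0,0,0,0,0,0,0,0,0],
)

```text
time: 4.05
ee_pos: [0.6289, -0.3154, 0.0266]
eef_rot: [0.725, 0.688, 0.0, 0.0]
ft_force: [0.3, 1.4, 3.3]
width: 0.0439
grip_force: 25.0
```

```bash
cat > prof.py <<'E'
from m import *
c=shot('scene','p%d.png'%int(read_state()['time']*100)); w=cloud(c)
W=w.reshape(-1,3); im=c['image'].reshape(-1,3).mean(1)
k=(W[:,2]>.03)&(W[:,2]<.08)&(W[:,0]>.58)&(W[:,0]<.67)&(W[:,1]<-.05)&(W[:,1]>-.41)
for y in np.arange(-.41,-.06,.006):
    q=k&(abs(W[:,1]-y)<.003)&(abs(W[:,0]-.628-.043*(y+.25))<.01)
    if q.any(): print(round(y,3),int(im[q].mean()),end=' | ')
E
python3 prof.py; ls pics
```

```text
-0.41 96 | -0.404 88 | -0.398 28 | -0.392 15 | -0.386 37 | -0.38 174 | -0.374 174 | -0.368 175 | -0.362 174 | -0.356 174 | -0.35 173 | -0.344 172 | -0.338 150 | -0.332 20 | -0.326 4 | -0.32 20 | -0.308 3 | -0.302 18 | -0.278 57 | -0.272 63 | -0.266 60 | -0.26 66 | -0.254 54 | -0.236 68 | -0.23 64 | -0.224 72 | -0.218 79 | -0.212 81 | -0.206 80 | -0.2 88 | -0.194 79 | -0.188 80 | -0.182 82 | -0.176 81 | -0.17 80 | -0.164 95 | -0.158 44 | -0.152 17 | -0.146 19 | -0.14 19 | -0.134 19 | -0.128 19 | -0.122 17 | -0.116 31 | -0.11 107 | p405.png
s1.png
scene0.png
top0.png
```

Request:
step_arm(
  delta_pos=[
    [-0.01,-0.17,0],
    [-0.01,-0.17,0],
    [0,0,0],
    [0,0,0],
  ],
  turn=[0,0,0,0],
)

```text
time: 4.5
ee_pos: [0.6284, -0.3232, 0.0266]
eef_rot: [0.725, 0.689, 0.0, 0.0]
ft_force: [0.7, 3.2, 4.7]
width: 0.0439
grip_force: 25.0
```

```bash
python3 prof.py|tr '|' '\n' |awk '{print}' | sed -n '1,16p;36,52p' | tr '\n' '|'
```

```text
-0.41 95 | -0.404 93 | -0.398 14 | -0.392 16 | -0.386 36 | -0.38 175 | -0.374 171 | -0.368 177 | -0.362 171 | -0.356 173 | -0.35 159 | -0.344 101 | -0.338 17 | -0.332 6 | -0.326 22 | -0.32 18 | -0.176 88 | -0.17 91 | -0.164 37 | -0.158 18 | -0.152 20 | -0.146 20 | -0.14 19 | -0.134 19 | -0.128 17 | -0.122 54 | -0.116 106 | |
```

Request:
step_arm(
  delta_pos=[
    [0,0,0],
    [0,0,0],
    [0,0,0],
    [0,0,0],
    [0.02,0.5,0],
    [0.02,0.5,0],
    [0.02,0.5,0],
    [0.02,0.5,0],
    [0.02,0.5,0],
    [0.02,0.5,0],
    [0,0,0],
  ],
  turn=[0,0,0,0,0,0,0,0,0,0,0],
  grip=0,
)

```text
time: 5.65
ee_pos: [0.6316, -0.2452, 0.0265]
eef_rot: [0.724, 0.69, 0.001, -0.0]
ft_force: [0.2, -0.1, -0.1]
width: 0.087
grip_force: 0.0
```

Request:
step_arm(
  delta_pos=[
    [0,0,0],
    [0,0,0],
    [0,0,0],
    [0,0,0],
    [0,0,0],
    [0,0,0],
    [0,0,0],
  ],
  turn=[0,0,0,0,0,0,0],
  grip=1,
  newtons=30,
)

```text
time: 6.35
ee_pos: [0.631, -0.2483, 0.0263]
eef_rot: [0.725, 0.688, 0.0, 0.0]
ft_force: [-0.9, 0.1, -0.1]
width: 0.039
grip_force: 0.0
```

```bash
python3 prof.py|tr '|' '\n' |awk '{print}' | sed -n '1,60p' | tr '\n' '|'; python3 -c "
import cv2,glob,os
f=sorted(glob.glob('pics/p*.png'),key=os.path.getmtime)[-1]
cv2.imwrite('pics/c1.png',cv2.resize(cv2.imread(f)[220:350,190:330],None,fx=4,fy=4))"
```

```text
-0.41 118 | -0.404 111 | -0.398 19 | -0.392 16 | -0.386 48 | -0.38 210 | -0.374 210 | -0.368 209 | -0.362 213 | -0.356 213 | -0.35 204 | -0.344 97 | -0.338 28 | -0.332 16 | -0.326 16 | -0.32 15 | -0.314 16 | -0.308 15 | -0.302 15 | -0.296 32 | -0.29 125 | -0.284 140 | -0.278 132 | -0.272 119 | -0.266 108 | -0.26 41 | -0.254 96 | -0.248 58 | -0.242 40 | -0.23 38 | -0.224 43 | -0.206 52 | -0.2 62 | -0.194 60 | -0.188 53 | -0.164 6 | -0.158 9 | -0.152 9 | -0.146 9 | -0.14 11 | -0.134 9 | -0.128 9 | -0.122 35 | -0.116 54 | |
```

View pics/c1.png

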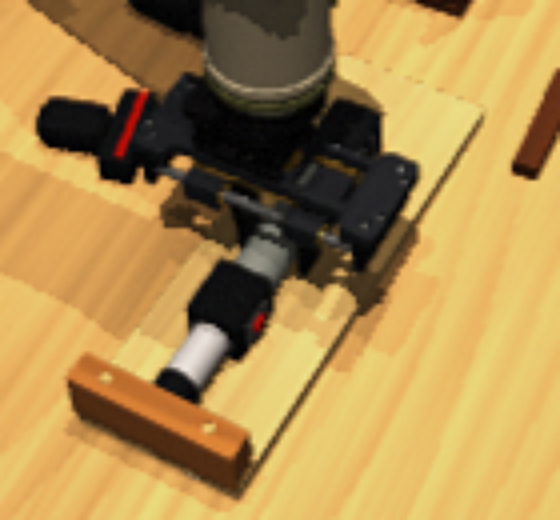

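The crop shows the collar at (230,305) with the button at (262,322) only partly out. The exposed tube is short and its end ring is against the cleat at (178,385).

Request:
step_arm(
  delta_pos=[
    [0,0,0],
    [0,0,0],
    [0,0,0],
    [0,-0.08,0],
    [0,-0.08,0],
    [0,-0.08,0],
    [-0.02,-0.08,0],
    [0,-0.08,0],
    [0,0,0],
  ],
  turn=[0,0,0,0,0,0,0,0,0],
)

```text
time: 7.3
ee_pos: [0.631, -0.2563, 0.0263]
eef_rot: [0.725, 0.689, 0.001, -0.001]
ft_force: [-0.7, 5.3, 0.8]
width: 0.0345
grip_force: 30.0
```

Request:
step_arm(
  delta_pos=[
    [0,-0.05,0],
    [0,-0.05,0],
    [0,0,0],
  ],
  turn=[0,0,0],
)

```text
time: 7.6
ee_pos: [0.631, -0.2585, 0.0263]
eef_rot: [0.725, 0.689, 0.001, -0.001]
ft_force: [-1.4, 6.7, 1.8]
width: 0.0346
grip_force: 30.0
```

Request:
step_arm(
  delta_pos=[
    [0,-0.05,0],
    [0,-0.05,0],
    [0,0,0],
  ],
  turn=[0,0,0],
)

```text
time: 7.9
ee_pos: [0.6309, -0.261, 0.0263]
eef_rot: [0.725, 0.689, 0.001, -0.001]
ft_force: [-0.3, 5.8, 2.2]
width: 0.0344
grip_force: 30.0
```

Request:
step_arm(
  delta_pos=[
    [0,-0.05,0],
    [0,-0.05,0],
    [0,0,0],
  ],
  turn=[0,0,0],
)

```text
time: 8.2
ee_pos: [0.6309, -0.2638, 0.0263]
eef_rot: [0.725, 0.689, 0.001, -0.001]
ft_force: [-0.4, 5.8, 1.1]
width: 0.0342
grip_force: 30.0
```

```bash
python3 prof.py|tr '|' '\n' |awk '{print}' | sed -n '1,60p' | tr '\n' '|'; python3 -c "
import cv2,glob,os
f=sorted(glob.glob('pics/p*.png'),key=os.path.getmtime)[-1]
cv2.imwrite('pics/c2.png',cv2.resize(cv2.imread(f)[260:350,200:290],None,fx=6,fy=6))"
```

```text
-0.41 117 | -0.404 111 | -0.398 30 | -0.392 16 | -0.386 47 | -0.38 212 | -0.374 211 | -0.368 209 | -0.362 176 | -0.356 31 | -0.35 16 | -0.344 15 | -0.338 16 | -0.332 15 | -0.326 16 | -0.32 14 | -0.314 18 | -0.308 76 | -0.302 138 | -0.296 131 | -0.29 126 | -0.284 115 | -0.278 73 | -0.272 44 | -0.266 69 | -0.248 36 | -0.242 42 | -0.224 47 | -0.212 43 | -0.206 55 | -0.182 12 | -0.176 8 | -0.17 10 | -0.164 9 | -0.158 10 | -0.152 10 | -0.146 10 | -0.14 14 | -0.134 58 | -0.128 45 | |
```

View pics/c2.png

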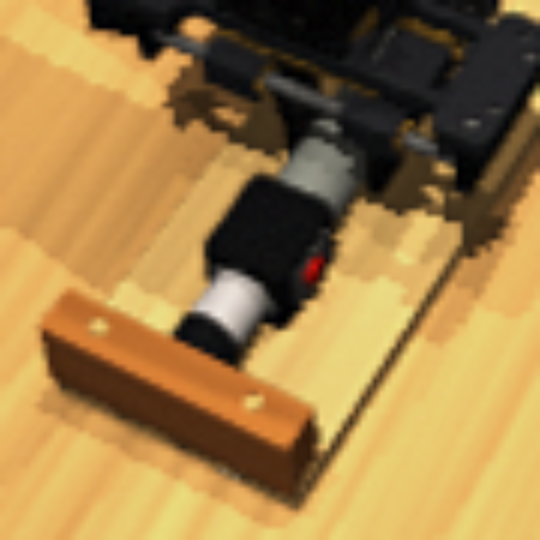

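The collar edge is now near y=-0.36, with about 40 mm of inner tube showing and the ring at the cleat (210,335), so it is close to the last hole. The button is still low at (315,268).

Request:
step_arm(
  delta_pos=[
    [0,-0.05,0],
    [0,0,0],
  ],
  turn=[0,0],
)

```text
time: 8.45
ee_pos: [0.631, -0.265, 0.0263]
eef_rot: [0.725, 0.689, 0.001, -0.001]
ft_force: [-0.3, 5.3, 1.4]
width: 0.0339
grip_force: 30.0
```

Request:
step_arm(
  delta_pos=[
    [0,-0.05,0],
    [0,0,0],
  ],
  turn=[0,0],
)

```text
time: 8.65
ee_pos: [0.631, -0.2664, 0.0263]
eef_rot: [0.725, 0.689, 0.001, -0.001]
ft_force: [-0.5, 4.8, 1.5]
width: 0.0342
grip_force: 30.0
```

Request:
step_arm(
  delta_pos=[
    [0,-0.05,0],
    [0,0,0],
  ],
  turn=[0,0],
)

```text
time: 8.85
ee_pos: [0.6308, -0.2689, 0.0263]
eef_rot: [0.725, 0.689, 0.0, -0.0]
ft_force: [1.2, 3.0, -0.4]
width: 0.0341
grip_force: 30.0
```

Request:
step_arm(
  delta_pos=[
    [0,-0.05,0],
    [0,0,0],
  ],
  turn=[0,0],
)

```text
time: 9.05
ee_pos: [0.6308, -0.2702, 0.0263]
eef_rot: [0.725, 0.689, 0.0, -0.0]
ft_force: [0.6, 5.1, 1.0]
width: 0.0338
grip_force: 30.0
```

Request:
step_arm(
  delta_pos=[
    [0,-0.05,0],
    [0,0,0],
  ],
  turn=[0,0],
)

```text
time: 9.25
ee_pos: [0.6308, -0.2703, 0.0263]
eef_rot: [0.725, 0.689, 0.001, -0.001]
ft_force: [0.1, 7.7, 1.8]
width: 0.0343
grip_force: 30.0
```

Request:
step_arm(
  delta_pos=[
    [0,-0.06,0],
    [0,0,0],
  ],
  turn=[0,0],
)

```text
time: 9.45
ee_pos: [0.6309, -0.2704, 0.0263]
eef_rot: [0.725, 0.689, 0.001, -0.002]
ft_force: [-1.4, 11.3, 3.7]
width: 0.0348
grip_force: 30.0
```

```bash
python3 prof.py|tr '|' '\n' |awk '{print}' | sed -n '1,60p' | tr '\n' '|'; python3 -c "
import cv2,glob,os
f=sorted(glob.glob('pics/p*.png'),key=os.path.getmtime)[-1]
cv2.imwrite('pics/c3.png',cv2.resize(cv2.imread(f)[260:350,200:290],None,fx=6,fy=6))"
```

```text
-0.41 117 | -0.404 112 | -0.398 15 | -0.392 17 | -0.386 49 | -0.38 213 | -0.374 206 | -0.368 180 | -0.362 33 | -0.356 15 | -0.35 16 | -0.344 15 | -0.338 15 | -0.332 16 | -0.326 15 | -0.32 18 | -0.314 90 | -0.308 133 | -0.302 132 | -0.296 113 | -0.29 109 | -0.284 60 | -0.278 57 | -0.272 101 | -0.266 35 | -0.26 33 | -0.254 35 | -0.248 40 | -0.23 44 | -0.224 49 | -0.218 55 | -0.212 41 | -0.188 5 | -0.182 9 | -0.176 10 | -0.17 10 | -0.164 10 | -0.158 10 | -0.152 8 | -0.146 20 | -0.14 52 | |
```

View pics/c3.png

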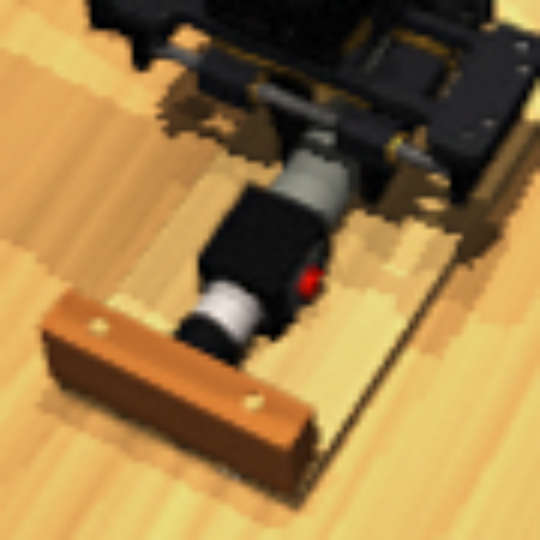

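Request:
step_arm(
  delta_pos=[
    [0,0.15,0],
    [0,0,0],
    [0,0,0.5],
    [0,0,0.5],
    [0,0,0.5],
    [-0.2,0,0.7],
    [-0.4,0,0.8],
    [-0.7,0,0.8],
    [-0.9,0,0.7],
    [-0.9,0,0],
    [-0.9,0,0],
    [-0.9,0,0],
  ],
  turn=[0,0,0,0,0,0.07,0.08,0.07,0,0,0,0],
)

```text
time: 10.7
ee_pos: [0.5069, -0.2703, 0.1404]
eef_rot: [0.716, 0.698, -0.0, 0.001]
ft_force: [0.3, -0.1, -4.2]
width: 0.0343
grip_force: 30.0
```

Request:
step_arm(
  delta_pos=[
    [-0.9,0,0],
    [-0.5,0,0],
    [0,0,0],
  ],
  turn=[0,0,0],
)

```text
time: 11.0
ee_pos: [0.4717, -0.2707, 0.14]
eef_rot: [0.717, 0.697, -0.0, 0.001]
ft_force: [0.2, 0.4, -5.0]
width: 0.0345
grip_force: 30.0
```

```bash
python3 - <<'E'
from h import *
a=shot('scene'); b=shot('top')
im=np.vstack([cv2.resize(a['image'][130:330,130:350],None,fx=2,fy=2),cv2.resize(b['image'][150:300,150:370],None,fx=2,fy=2)])[:,:,::-1]
cv2.imwrite('pics/d1.png',im[:700][:600] if 0 else cv2.resize(im,None,fx=.85,fy=.85))
E
```

```text
(no output)
```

View pics/d1.png

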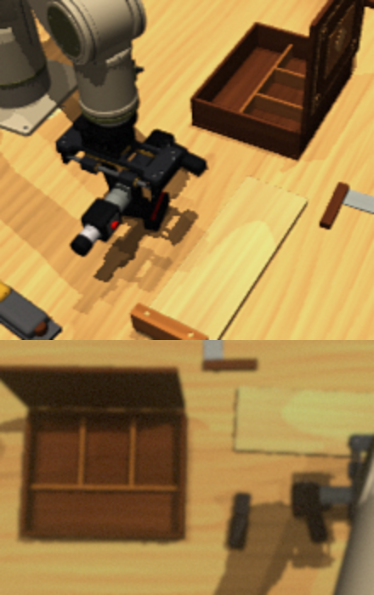

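The scene half shows the wand hanging level in the gripper with its button out at (115,222). The case is clear, and in the top half both nozzles are undisturbed.

Request:
step_arm(
  delta_pos=[
    [0,0.5,0],
    [0,1,0],
    [0,1,0],
    [0,1,0],
    [0,1,0],
    [0,1,0],
    [0,1,0],
    [0,1,0],
    [0,1,0],
    [0,1,0],
    [0,1,0],
    [0,1,0],
  ],
  turn=[0,0,0,0,0,0,0,0,0,0,0,0],
)

```text
time: 12.3
ee_pos: [0.4731, 0.0203, 0.139]
eef_rot: [0.715, 0.699, 0.0, -0.0]
ft_force: [0.8, 0.5, -5.3]
width: 0.0341
grip_force: 30.0
```

Request:
step_arm(
  delta_pos=[
    [0,1,0],
    [0,1,0],
    [0,1,0],
    [-0.1,1,0],
    [-0.1,1,0],
    [-0.1,1,0],
    [-0.1,1,0],
    [0,0.5,0],
    [0,0.4,0],
    [0,0,0],
    [0,0,0],
  ],
  turn=[0,0,0,0,0,0,0,0,0,0,0],
)

```text
time: 13.4
ee_pos: [0.463, 0.215, 0.1387]
eef_rot: [0.716, 0.698, -0.0, -0.0]
ft_force: [-0.1, -0.5, -4.2]
width: 0.0343
grip_force: 30.0
```

```bash
cat > look.py <<'E'
from h import *
import sys
a=shot('scene'); b=shot('top'); n=sys.argv[1]
im=np.vstack([cv2.resize(a['image'][110:270,180:380],None,fx=2,fy=2),cv2.resize(b['image'][150:280,130:330],None,fx=2,fy=2)])[:,:,::-1]
cv2.imwrite('pics/%s.png'%n,im)
np.savez(n+'.npz',s=cloud(a),t=cloud(b),si=a['image'],ti=b['image'])
E
python3 look.py d2
python3 - <<'E'
import numpy as np,cv2
d=np.load('d2.npz'); w=d['t'];Z=w[...,2]
rim=(Z>.069)&(Z<.081); rim[:175]=0;rim[280:]=0;rim[:,:150]=0;rim[:,265:]=0
s=d['s']
k=(s[...,2]>.071)&(s[...,2]<.079)&(s[...,0]>.38)&(s[...,0]<.7)&(s[...,1]>.03)&(s[...,1]<.4)
p=s[k][:,:2]; print(k.sum(),np.percentile(p,[1,99],axis=0))
p=p[(p[:,1]<.066)]; print(np.median(p,0))
wand=(Z>.12)&(Z<.19)
E
```

```text
267 [[0.40949448 0.05333411]
 [0.6664686  0.36925888]]
[0.54876579 0.06012519]
```

View pics/d2.png

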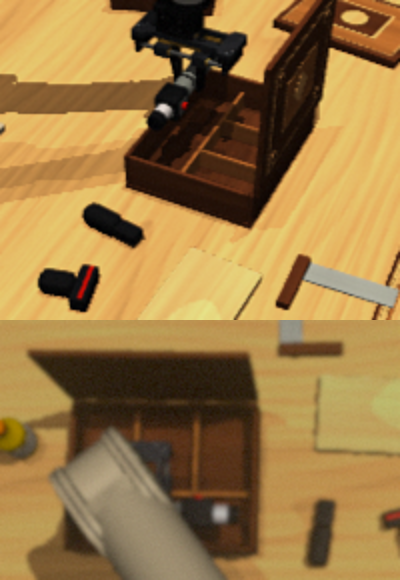

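The wand hangs over the front bay. In the top half its end at (229,512) is inside the case's near wall at about (258,512).

Request:
step_arm(
  delta_pos=[
    [-0.08,0,-0.5],
    [0,0,-0.5],
    [0,0,-0.5],
    [0,0,-0.5],
    [0,0,-0.5],
    [0,0,-0.5],
    [0,0,0],
  ],
  turn=[0,0,0,0,0,0,0],
)

```text
time: 14.2
ee_pos: [0.4599, 0.2147, 0.0618]
eef_rot: [0.716, 0.698, -0.001, -0.001]
ft_force: [-0.3, -0.5, -4.4]
width: 0.0345
grip_force: 30.0
```

```bash
python3 look.py d3; python3 - <<'E'
import numpy as np,cv2
d=np.load('d3.npz')
for n,i in(('s','si'),('t','ti')):
    w=d[n]; im=d[i].astype(int); m=(im.min(2)>120)&(abs(w[...,2]-.085)<.03)&(w[...,1]>.06)&(w[...,1]<.2)&(w[...,0]>.42)&(w[...,0]<.5)
    if m.any(): print(n,m.sum(),w[m].mean(0).round(4),w[m].min(0).round(4),w[m].max(0).round(4))
    m=(im.max(2)<60)&(w[...,2]>.075)&(w[...,2]<.11)&(w[...,1]>.06)&(w[...,1]<.18)&(w[...,0]>.42)&(w[...,0]<.5)
    if m.any(): print(n,m.sum(),w[m].min(0).round(4),w[m].max(0).round(4))
E
```

```text
s 26 [0.4608 0.111  0.0835] [0.4496 0.1018 0.0774] [0.4719 0.1222 0.0903]
s 188 [0.423  0.0665 0.0752] [0.4845 0.1763 0.0996]
t 37 [0.4582 0.1095 0.0847] [0.4503 0.099  0.0759] [0.4672 0.1192 0.092 ]
t 180 [0.4365 0.0833 0.0761] [0.479  0.1661 0.102 ]
```

Request:
step_arm(
  delta_pos=[
    [0,0,-0.4],
    [0,0,-0.4],
    [0,0,-0.4],
    [0,0,-0.25],
    [0,0,-0.15],
    [0,0,0],
  ],
  turn=[0,0,0,0,0,0],
)

```text
time: 14.9
ee_pos: [0.4607, 0.2151, 0.0233]
eef_rot: [0.716, 0.698, -0.0, -0.0]
ft_force: [0.9, -0.0, -4.7]
width: 0.0341
grip_force: 30.0
```

Request:
step_arm(
  delta_pos=[
    [0,0,-0.1],
    [0,0,-0.08],
    [0,0,-0.06],
    [0,0,0],
  ],
  turn=[0,0,0,0],
)

```text
time: 15.3
ee_pos: [0.4613, 0.2156, 0.0181]
eef_rot: [0.716, 0.698, 0.0, 0.0]
ft_force: [-0.3, 2.0, -1.8]
width: 0.0339
grip_force: 30.0
```

Request:
step_arm(
  delta_pos=[
    [0,0,0],
    [0,0,0],
    [0,0,0],
    [0,0,0],
  ],
  turn=[0,0,0,0],
  grip=0.5,
)

```text
time: 15.7
ee_pos: [0.4612, 0.2151, 0.018]
eef_rot: [0.716, 0.698, 0.0, 0.0]
ft_force: [0.4, 0.8, -0.1]
width: 0.0433
grip_force: 0.0
```

Request:
step_arm(
  delta_pos=[
    [0,0,0.3],
    [0,0,0.4],
    [0,0,0.5],
    [0,0,0.6],
    [0,0,0.8],
    [0,0,0.9],
    [0,0,0.9],
    [0,0,0],
  ],
  turn=[0,0,0,0,0,0,0,0],
)

```text
time: 16.5
ee_pos: [0.4627, 0.2163, 0.1318]
eef_rot: [0.716, 0.698, 0.003, 0.001]
ft_force: [-0.3, 0.1, 0.4]
width: 0.0435
grip_force: 0.0
```

```bash
python3 look.py d4; cat > nz.py <<'E'
import numpy as np,cv2,sys
from m import rect
d=np.load(sys.argv[1]+'.npz')
for n in 'st':
    w=d[n]; Z=w[...,2]
    b=(w[...,0]>.36)&(w[...,0]<.56)&(w[...,1]>-.29)&(w[...,1]<.05)&(Z>.012)&(Z<.06)
    k,l,st,ce=cv2.connectedComponentsWithStats(b.astype(np.uint8))
    for i in range(1,k):
        if st[i,4]>60: print(n,st[i,4],rect(l==i,w),'top',rect((l==i)&(Z>.027),w))
E
python3 nz.py d4
```

```text
s 319 (array([ 0.4448, -0.0529]), array([442.7, -49.6]), array([ 38.1, 114.1]), 79.6) top (array([ 0.4381, -0.0487]), array([442.1, -50.6]), array([ 37. , 113.9]), 77.3)
s 426 (array([ 0.4525, -0.1993]), array([ 442. , -196.4]), array([89.8, 76.8]), 12.2) top (array([ 0.4512, -0.196 ]), array([ 442.2, -196.3]), array([87.4, 74.8]), 14.3)
t 320 (array([ 0.438, -0.046]), array([440.1, -46. ]), array([ 33.9, 112.3]), 81.4) top (array([ 0.4306, -0.0441]), array([439.7, -46.8]), array([ 32.6, 108.4]), 79.5)
t 379 (array([ 0.4466, -0.1909]), array([ 438.6, -193.2]), array([86.9, 75.3]), 11.9) top (array([ 0.4441, -0.1911]), array([ 441. , -195.2]), array([84.5, 74.1]), 17.7)
```

View pics/d4.png

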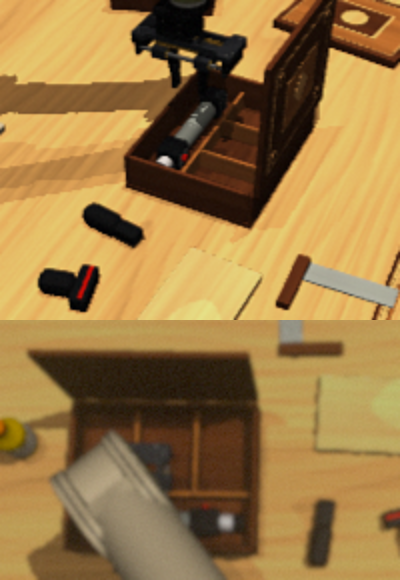

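The wand lies in the front bay with its button out. Both nozzles are where they were before.

Request:
step_arm(
  delta_pos=[
    [-0.07,-0.88,0],
    [-0.07,-0.88,0],
    [-0.07,-0.88,0],
    [-0.07,-0.88,0],
    [-0.07,-0.88,0],
    [-0.07,-0.88,0],
    [-0.07,-0.88,0],
    [-0.07,-0.88,0],
    [-0.07,-0.88,0],
    [-0.07,-0.88,0],
    [-0.07,-0.88,0],
    [-0.07,-0.88,0],
  ],
  turn=[0.99,0.99,0.99,0.99,0.99,0.99,0.99,0.99,0.99,0.99,0.99,0.99],
  grip=0,
)

```text
time: 17.8
ee_pos: [0.4393, -0.0497, 0.1273]
eef_rot: [0.083, 0.997, 0.0, -0.001]
ft_force: [0.9, -1.0, 0.5]
width: 0.087
grip_force: 0.0
```

Request:
step_arm(
  delta_pos=[
    [0,0,-0.9],
    [0,0,-0.9],
    [0,0,0],
  ],
  turn=[0,0,0],
)

```text
time: 18.1
ee_pos: [0.4376, -0.0486, 0.0802]
eef_rot: [0.085, 0.996, 0.001, -0.003]
ft_force: [-0.5, -0.5, 0.1]
width: 0.0872
grip_force: 0.0
```

```bash
python3 look.py d5; python3 nz.py d5
```

```text
s 282 (array([ 0.4498, -0.0534]), array([443.3, -48.4]), array([ 35.7, 113.8]), 82.1) top (array([ 0.4453, -0.0499]), array([445.7, -48.5]), array([ 35.3, 105.7]), 82.3)
s 425 (array([ 0.4527, -0.1993]), array([ 441.5, -194.6]), array([87.8, 79.2]), 11.1) top (array([ 0.4505, -0.196 ]), array([ 441.1, -196.7]), array([86.5, 76.3]), 12.4)
t 359 (array([ 0.4455, -0.1935]), array([ 443.8, -189.5]), array([65.6, 92.2]), 81.5) top (array([ 0.4434, -0.1939]), array([ 443.2, -189.3]), array([65. , 89.7]), 80.9)
```

Request:
step_arm(
  delta_pos=[
    [0.1,0,-0.7],
    [0,0,-0.7],
    [0,0,-0.7],
    [0,0,-0.5],
    [0,0,-0.36],
    [0,0,0],
  ],
  turn=[0,0,0,0,0,0],
)

```text
time: 18.8
ee_pos: [0.4422, -0.0487, 0.0084]
eef_rot: [0.085, 0.996, 0.0, -0.001]
ft_force: [1.0, 0.6, -1.2]
width: 0.087
grip_force: 0.0
```

Request:
step_arm(
  delta_pos=[
    [0,0,0],
    [0,0,0],
    [0,0,0],
    [0,0,0],
    [0,0,0],
    [0,0,0],
    [0,0,0],
    [0,0,0],
    [0,0,0],
  ],
  turn=[0,0,0,0,0,0,0,0,0],
  grip=1,
  newtons=25,
)

```text
time: 19.7
ee_pos: [0.4425, -0.0488, 0.0088]
eef_rot: [0.085, 0.996, 0.0, -0.0]
ft_force: [0.1, 0.7, 0.2]
width: 0.0338
grip_force: 25.0
```

Request:
step_arm(
  delta_pos=[
    [0,0,0.7],
    [0,0,0.9],
    [0,0,0.9],
    [0,0,0.9],
    [0,0.3,0.9],
    [0.3,0.7,0.6],
    [0.7,0.8,0],
    [0.8,0.8,0],
    [0.9,0.9,0],
    [0.9,1,0],
    [0.9,1,0],
    [0.83,1,0],
  ],
  turn=[0,0,0,0,0,0.2,0.2,0.2,0.2,0.2,0.2,0],
)

```text
time: 20.9
ee_pos: [0.5766, 0.1144, 0.1309]
eef_rot: [0.013, 1.0, 0.0, -0.0]
ft_force: [-0.1, 0.1, 0.3]
width: 0.0337
grip_force: 25.0
```

Request:
step_arm(
  delta_pos=[
    [0,0,0],
    [0,0,0],
  ],
  turn=[0,0],
)

```text
time: 21.1
ee_pos: [0.5755, 0.1144, 0.1307]
eef_rot: [0.013, 1.0, 0.0, -0.001]
ft_force: [0.3, -0.3, -0.4]
width: 0.0339
grip_force: 25.0
```

```bash
python3 look.py d6; python3 nz.py d6
```

```text
s 423 (array([ 0.4526, -0.1992]), array([ 441.4, -195.3]), array([89. , 78.2]), 12.7) top (array([ 0.4512, -0.1965]), array([ 441.2, -195.6]), array([88. , 77.7]), 13.8)
t 381 (array([ 0.4462, -0.1911]), array([ 439. , -193.5]), array([87.4, 75.1]), 13.2) top (array([ 0.4461, -0.1918]), array([ 438.7, -193.7]), array([85.8, 75. ]), 13.6)
```

View pics/d6.png

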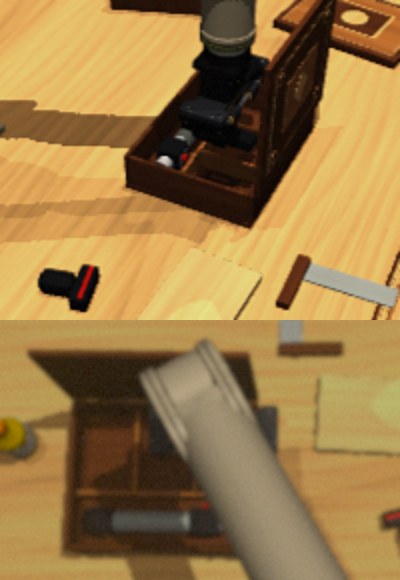

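The crevice nozzle is held over bay0, the wand lies in the front bay, and the flat nozzle is still on the bench.

Request:
step_arm(
  delta_pos=[
    [0,0,-0.7],
    [0,0,-0.7],
    [0,0,-0.6],
    [0,0,-0.6],
    [0,0,-0.6],
    [0,0,-0.5],
    [0,0,-0.4],
    [0,0,-0.3],
    [0,0,-0.1],
    [0,0,0],
  ],
  turn=[0,0,0,0,0,0,0,0,0,0],
)

```text
time: 22.2
ee_pos: [0.5759, 0.1138, 0.0188]
eef_rot: [0.013, 1.0, 0.0, -0.0]
ft_force: [0.2, 0.0, -0.8]
width: 0.0337
grip_force: 25.0
```

Request:
step_arm(
  delta_pos=[
    [0,0,0],
    [0,0,0],
    [0,0,0],
    [0,0,0],
    [0,0,0.3],
    [0,0,0.5],
    [0,0,0.8],
    [0,0,1],
    [0,0,1],
    [0,0,0.8],
    [0,0,0],
  ],
  turn=[0,0,0,0,0,0,0,0,0,0,0],
  grip=0.43,
)

```text
time: 23.3
ee_pos: [0.5775, 0.1145, 0.1329]
eef_rot: [0.013, 1.0, 0.0, 0.003]
ft_force: [0.7, -0.3, -0.3]
width: 0.0497
grip_force: 0.0
```

Request:
step_arm(
  delta_pos=[
    [-0.4,-0.9,0],
    [-0.4,-1,0],
    [-0.4,-1,0],
    [-0.4,-1,0],
    [-0.5,-1,0],
    [-0.5,-1,0],
    [-0.5,-1,0],
    [-0.5,-1,0],
    [-0.5,-1,0],
    [-0.5,-1,0],
    [-0.5,-1,0],
    [-0.5,-1,0],
  ],
  turn=[0.18,0.18,0.18,0.18,0.18,0.18,0.18,0.18,0.18,0.18,0.18,0.12],
  grip=0,
)

```text
time: 24.5
ee_pos: [0.435, -0.1846, 0.1289]
eef_rot: [-0.113, 0.994, -0.0, -0.0]
ft_force: [0.6, 1.1, -0.5]
width: 0.0871
grip_force: 0.0
```

Request:
step_arm(
  delta_pos=[
    [-0.1,-0.5,-0.7],
    [0,0,-0.9],
    [0,0,0],
    [0,0,0],
  ],
  turn=[0,0,0,0],
)

```text
time: 24.9
ee_pos: [0.4333, -0.1957, 0.0892]
eef_rot: [-0.113, 0.994, 0.0, -0.0]
ft_force: [-0.1, -0.3, 1.3]
width: 0.087
grip_force: 0.0
```

```bash
python3 look.py d7; python3 nz.py d7
```

```text
s 399 (array([ 0.455 , -0.1993]), array([ 441.2, -197.1]), array([89.5, 79. ]), 12.7) top (array([ 0.4544, -0.1951]), array([ 448.9, -186.6]), array([72.3, 90.3]), 81.8)
```

View pics/d7.png

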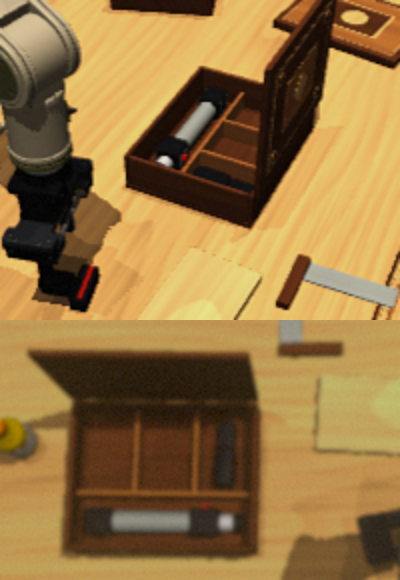

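The crevice nozzle lies in bay0 at (225,455) and the wand is in the front bay, button up-side at (205,505). The gripper is above the flat nozzle.

Request:
step_arm(
  delta_pos=[
    [0,0,-0.7],
    [0,0,-0.7],
    [0,0,-0.7],
    [0,0,-0.6],
    [0,0,-0.55],
    [0,0,0],
  ],
  turn=[0,0,0,0,0,0],
)

```text
time: 25.6
ee_pos: [0.4326, -0.1958, 0.0063]
eef_rot: [-0.113, 0.994, 0.001, -0.001]
ft_force: [-0.2, 0.5, 0.2]
width: 0.0868
grip_force: 0.0
```

Request:
step_arm(
  delta_pos=[
    [0,0,0],
    [0,0,0],
    [0,0,0],
    [0,0,0],
    [0,0,0],
    [0,0,0],
    [0,0,0],
    [0,0,0],
    [0,0,0],
  ],
  turn=[0,0,0,0,0,0,0,0,0],
  grip=1,
  newtons=25,
)

```text
time: 26.5
ee_pos: [0.4333, -0.1963, 0.0076]
eef_rot: [-0.112, 0.994, 0.0, -0.0]
ft_force: [0.0, 0.6, 0.6]
width: 0.0336
grip_force: 25.0
```

Request:
step_arm(
  delta_pos=[
    [0,0,0.7],
    [0,0,0.9],
    [0,0,0.9],
    [0,0.3,0.9],
    [0,0.7,0.9],
    [0,1,0.65],
    [0.4,1,0],
    [0.4,1,0],
    [0.4,1,0],
    [0.4,1,0],
    [0.4,1,0],
    [0.4,1,0],
  ],
  turn=[0,0,0,0,0,0,-0.35,-0.35,-0.35,-0.35,-0.35,-0.35],
)

```text
time: 27.7
ee_pos: [0.4934, 0.0047, 0.1312]
eef_rot: [0.014, 1.0, -0.0, -0.0]
ft_force: [0.1, -0.3, -1.3]
width: 0.0336
grip_force: 25.0
```

Request:
step_arm(
  delta_pos=[
    [0.4,1,0],
    [0.4,1,0],
    [0.4,1,0],
    [0.4,1,0],
    [0.4,1,0],
    [0.4,1,0],
    [0.4,1,0],
    [0.3,1,0],
    [0,0.37,0],
    [0,0,0],
    [0,0,0],
  ],
  turn=[0,0,0,0,0,0,0,0,0,0,0],
)

```text
time: 28.8
ee_pos: [0.5707, 0.2118, 0.1311]
eef_rot: [0.014, 1.0, -0.0, -0.0]
ft_force: [-0.8, -0.6, -1.1]
width: 0.0337
grip_force: 25.0
```

```bash
python3 look.py d8; python3 - <<'E'
import numpy as np,cv2
d=np.load('d8.npz')
from m import rect
for n,i in(('s','si'),('t','ti')):
    w=d[n]; h=cv2.cvtColor(d[i],cv2.COLOR_RGB2HSV).astype(int)
    r=(h[...,1]>150)&((h[...,0]<6)|(h[...,0]>174))&(h[...,2]>70)&(w[...,2]>.12)&(w[...,2]<.19)&(w[...,0]>.5)&(w[...,0]<.66)
    print(n,r.sum(),rect(r,w) if r.sum()>4 else '')
# dividers of bay1 (initial top view): points at z~.045 
c=dict(np.load('top0.npz'))
from h import cloud
w=cloud(c); m=(abs(w[...,2]-.045)<.006)&(w[...,0]>.53)&(w[...,0]<.63)&(w[...,1]>.08)&(w[...,1]<.35)
y=w[m][:,1]; print(np.histogram(y,bins=np.arange(.08,.35,.01)))
E
```

```text
s 10 (array([0.609 , 0.1847]), array([609.6, 186.9]), array([20.1,  6.1]), 87.2)
t 0 
(array([ 0,  0,  0,  0,  0,  0,  0,  2, 50,  0,  0,  0,  0,  0,  0,  0,  0,
        8, 52,  0,  0,  0,  0,  0,  0,  0]), array([0.08, 0.09, 0.1 , 0.11, 0.12, 0.13, 0.14, 0.15, 0.16, 0.17, 0.18,
       0.19, 0.2 , 0.21, 0.22, 0.23, 0.24, 0.25, 0.26, 0.27, 0.28, 0.29,
       0.3 , 0.31, 0.32, 0.33, 0.34]))
```

Request:
step_arm(
  delta_pos=[
    [0,0.03,-0.7],
    [0,0,-0.7],
    [0,0,-0.6],
    [0,0,-0.6],
    [0,0,-0.5],
    [0,0,-0.4],
    [0,0,0],
  ],
  turn=[0,0,0,0,0,0,0],
)

```text
time: 29.6
ee_pos: [0.57, 0.2134, 0.0422]
eef_rot: [0.013, 1.0, -0.0, -0.001]
ft_force: [-0.2, -0.7, -0.4]
width: 0.0337
grip_force: 25.0
```

Request:
step_arm(
  delta_pos=[
    [0,0,-0.3],
    [0,0,-0.3],
    [0,0,-0.25],
    [0,0,-0.15],
    [0,0,0],
  ],
  turn=[0,0,0,0,0],
)

```text
time: 30.1
ee_pos: [0.5705, 0.2136, 0.0182]
eef_rot: [0.013, 1.0, -0.0, -0.0]
ft_force: [1.1, -0.8, -1.3]
width: 0.0339
grip_force: 25.0
```

Request:
step_arm(
  delta_pos=[
    [0,0,0],
    [0,0,0],
    [0,0,0],
    [0,0,0],
    [0,0,0.3],
    [0,0,0.5],
    [0,0,0.8],
    [0,0,1],
    [0,0,1],
    [0,0,0.8],
    [0,0,0],
  ],
  turn=[0,0,0,0,0,0,0,0,0,0,0],
  grip=0.43,
)

```text
time: 31.2
ee_pos: [0.5723, 0.2148, 0.133]
eef_rot: [0.013, 1.0, 0.001, 0.003]
ft_force: [1.0, -0.3, -0.1]
width: 0.0497
grip_force: 0.0
```

Request:
step_arm(
  delta_pos=[
    [-0.5,0,1],
    [-0.5,0,1],
    [-0.5,0,1],
    [0,0,1],
    [0,0,1],
    [0,0,1],
    [0,0,1],
    [0,0,1],
    [0,0,1],
    [0,0,1],
    [0,0,1],
    [0,0,0],
  ],
  turn=[0,0,0,0,0,0,0,0,0,0,0,0],
  grip=1,
)

```text
time: 32.4
ee_pos: [0.5336, 0.2145, 0.407]
eef_rot: [0.013, 1.0, 0.001, 0.002]
ft_force: [0.8, 0.5, -0.2]
width: 0.0002
grip_force: 0.0
```

```bash
python3 look.py d9; python3 - <<'E'
import numpy as np,cv2
d=np.load('d9.npz'); w=d['s']
m=(w[...,2]>.1)&(w[...,2]<.35)&(w[...,0]>.62)&(w[...,0]<.75)&(w[...,1]>.05)&(w[...,1]<.38)
for z in np.arange(.1,.36,.03):
    q=m&(abs(w[...,2]-z)<.015)
    if q.any(): print(z.round(2),q.sum(),np.percentile(w[q][:,0],[2,50,98]).round(4), np.percentile(w[q][:,1],[2,98]).round(3))
s=cv2.imread('pics/d9.png'); cv2.imwrite('pics/d9.png',s)
E
```

```text
0.1 84 [0.6572 0.6672 0.6714] [0.054 0.355]
0.13 203 [0.6575 0.6679 0.6722] [0.055 0.354]
0.16 200 [0.6584 0.6687 0.6724] [0.055 0.353]
0.19 217 [0.6586 0.6699 0.6732] [0.054 0.358]
0.22 228 [0.6594 0.6708 0.674 ] [0.055 0.357]
0.25 242 [0.6594 0.6708 0.6743] [0.055 0.355]
0.28 250 [0.6594 0.6714 0.6759] [0.055 0.358]
0.31 275 [0.6617 0.6714 0.6761] [0.054 0.354]
0.34 215 [0.6608 0.6688 0.6751] [0.056 0.353]
```

View pics/d9.png

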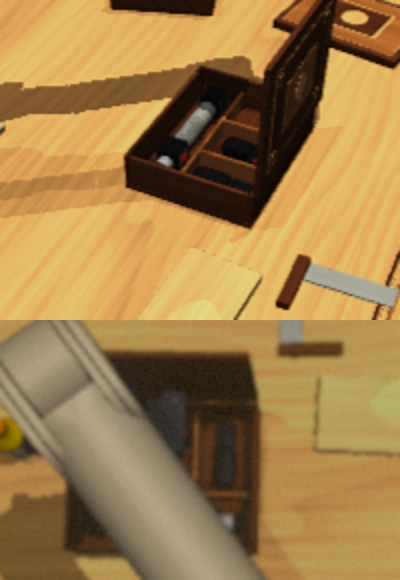

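The flat nozzle lies in bay1 at (238,148) and the crevice nozzle in bay0. The wand lies in front, and the lid stands upright.

Request:
step_arm(
  delta_pos=[
    [0.6,0,0],
    [0.9,0,0],
    [0.9,0,0],
    [0.9,0,0],
    [0.9,0,0],
    [0.9,0,0],
    [0.9,0,0],
    [0.9,0,0],
    [0,0,0],
    [0,0,0],
  ],
  turn=[0,0,0,0,0,0,0,0,0,0],
)

```text
time: 33.5
ee_pos: [0.7056, 0.2143, 0.4022]
eef_rot: [0.013, 1.0, -0.0, -0.001]
ft_force: [-0.7, -1.3, -0.1]
width: 0.0002
grip_force: 0.0
```

Request:
step_arm(
  delta_pos=[
    [0,0,-0.8],
    [0,0,-0.9],
    [0,0,-0.9],
    [0,0,-0.9],
    [0,0,-0.8],
    [0,0,-0.6],
    [0,0,0],
  ],
  turn=[0,0,0,0,0,0,0],
)

```text
time: 34.2
ee_pos: [0.7044, 0.2129, 0.2794]
eef_rot: [0.013, 1.0, -0.001, -0.001]
ft_force: [0.3, -0.2, -0.3]
width: 0.0005
grip_force: 0.0
```

Request:
step_arm(
  delta_pos=[
    [-0.4,0,0],
    [-0.4,0,0],
    [-0.4,0,0],
    [-0.4,0,-0.05],
    [-0.5,0,-0.07],
    [-0.5,0,-0.1],
    [-0.5,0,-0.12],
    [-0.5,0,-0.14],
    [-0.5,0,-0.16],
    [-0.5,0,-0.18],
    [-0.5,0,-0.2],
    [0,0,0],
  ],
  turn=[0,0,0,0,0,0,0,0,0,0,0,0],
)

```text
time: 35.4
ee_pos: [0.577, 0.2141, 0.257]
eef_rot: [0.013, 1.0, -0.0, 0.001]
ft_force: [-1.0, -1.1, -0.1]
width: 0.0003
grip_force: 0.0
```

```bash
cat > lid.py <<'E'
from h import *
w=cloud(shot('scene')); m=(w[...,2]>.07)&(w[...,2]<.345)&(w[...,0]>.38)&(w[...,0]<.7)&(w[...,1]>.065)&(w[...,1]<.1)
p=w[m][:,[0,2]]; h=np.array([.656,.075]); d=p-h; r=np.hypot(*d.T); k=(r>.1)&(r<.26)
a=np.degrees(np.arctan2(d[k,1],-d[k,0])); print(k.sum(),np.percentile(a,[10,50,90]))
E
python3 lid.py
```

```text
367 [60.68091595 63.16582033 64.88969086]
```

Request:
step_arm(
  delta_pos=[
    [-0.45,0,-0.3],
    [-0.45,0,-0.34],
    [-0.45,0,-0.35],
    [-0.45,0,-0.37],
    [-0.35,0,-0.4],
    [-0.34,0,-0.4],
    [-0.34,0,-0.4],
    [-0.33,0,-0.4],
    [-0.25,0,-0.47],
    [-0.22,0,-0.47],
    [-0.21,0,-0.48],
    [-0.2,0,-0.48],
  ],
  turn=[0,0,0,0,0,0,0,0,0,0,0,0],
)

```text
time: 36.65
ee_pos: [0.4772, 0.2137, 0.1335]
eef_rot: [0.013, 1.0, 0.0, 0.0]
ft_force: [1.7, -0.1, 0.8]
width: 0.0003
grip_force: 0.7
```

Request:
step_arm(
  delta_pos=[
    [-0.1,0,-0.4],
    [-0.1,0,-0.4],
    [-0.1,0,-0.4],
    [-0.1,0,-0.3],
    [0,0,-0.2],
    [0,0,-0.2],
    [0,0,0],
  ],
  turn=[0,0,0,0,0,0,0],
)

```text
time: 37.35
ee_pos: [0.4672, 0.2137, 0.0864]
eef_rot: [0.013, 1.0, -0.0, -0.0]
ft_force: [0.3, 0.4, 0.2]
width: 0.0008
grip_force: 0.0
```

```bash
python3 lid.py
```

```text
303 [2.43339534 3.65660646 5.9122348 ]
```

Request:
step_arm(
  delta_pos=[
    [0,0,-0.06],
    [0,0,-0.06],
    [0,0,0],
  ],
  turn=[0,0,0],
)

```text
time: 37.7
ee_pos: [0.4676, 0.2138, 0.0857]
eef_rot: [0.013, 1.0, -0.001, 0.0]
ft_force: [-9.8, -5.6, 26.7]
width: 0.0003
grip_force: 13.2
```

Request:
step_arm(
  delta_pos=[
    [0,0,-0.06],
    [0,0,0],
  ],
  turn=[0,0],
)

```text
time: 37.9
ee_pos: [0.4677, 0.2139, 0.0856]
eef_rot: [0.013, 1.0, -0.001, 0.001]
ft_force: [-17.1, -9.3, 45.2]
width: 0.0003
grip_force: 22.4
```

Pressing meets a hard stop, so the lid is shut. I'll lift off and check.

Request:
step_arm(
  delta_pos=[
    [0,0,0.2],
    [0,0,0.6],
    [0,0,1],
    [0,0,1],
    [0,0,1],
    [0,0,1],
    [0,0,1],
    [-0.5,-1,0.5],
    [-0.5,-1,0],
    [0,-1,0],
    [0,-1,0],
    [0,0,0],
  ],
  turn=[0,0,0,0,0,0,0,0,0,0,0,0],
)

```text
time: 39.1
ee_pos: [0.4426, 0.1104, 0.2404]
eef_rot: [0.016, 1.0, -0.001, 0.0]
ft_force: [0.3, 0.0, 0.0]
width: 0.0007
grip_force: 0.0
```

```bash
python3 look.py e1; python3 - <<'E'
import numpy as np
d=np.load('e1.npz')
for n in 'st':
    w=d[n]; m=(w[...,0]>.42)&(w[...,0]<.64)&(w[...,1]>.08)&(w[...,1]<.35)&(w[...,2]>.06)&(w[...,2]<.12)
    p=w[m]; c=np.polyfit(p[:,0],p[:,2],1); print(n,m.sum(),c,np.polyval(c,[.40,.656]))
E
```

```text
s 2796 [-0.001569    0.08791408] [0.08728648 0.08688482]
t 3051 [-0.00010839  0.08566398] [0.08562063 0.08559288]
```

View pics/e1.png

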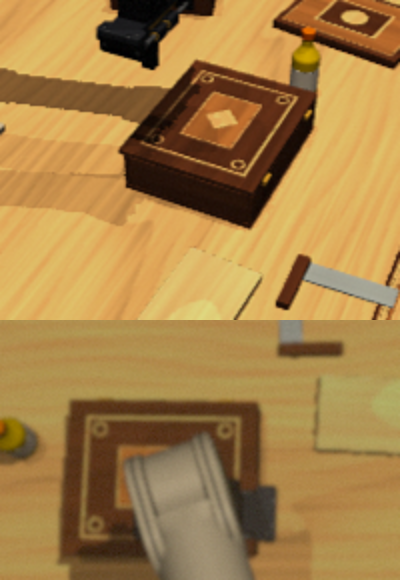

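The lid is flat and shut (slope about 0.001 rad), the glue and square are standing where they were, and the arm is clear.

```bash
python3 -c "
from bench import *
print(close_job())"
```

```text
the job is handed in; nothing more can be done
None
```

The job is handed in, with no verdict returned: the wand was shortened to its last hole and laid in the front bay, the two nozzles present (crevice and flat; the brush was absent) lie in the bays behind it, and the lid is shut with the arm clear.

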